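# Swap the trays of a vial sampler

## Task

The empty tray of the vial sampler has been left out: push it fully home with a fingertip, then hook a fingertip behind the front lip of the other tray, which holds the rack of vials, and draw it out along its rails as far as it goes. Do not pinch a lip or lift anything, keep your fingers off the rack and vials, and leave the vials standing in the rack, the rack in its tray and everything else on the bench where it is.

Things in the scene. Friction and masses are not known exactly. Their poses are not given: they have to be found in the camera images.
- sampler: The vial sampler: low white and grey unit fixed to the bench, 240 mm deep (x) x 280 mm wide (y): base plate with two trays side by side, each on its own rails, centred 65 mm left and right (y) of its origin, 85 mm high box at the back. Origin: under the centre of the base plate, on the bench. A lip front is 110 mm before the origin when home. -x axis points out of its front, the way trays come out; z up.
- full_tray (a joint): The tray's slide joint, m: 0 = fully home, grows as the tray comes out towards the front (-x of sampler), 0.110 = at its stop, fully out. Stays where it is left; about 1.5 N of rail friction plus light damping. This is the tray with the rack of vials. Starts fully home.
- empty_tray (a joint): The tray's slide joint, m: 0 = fully home, grows as the tray comes out towards the front (-x of sampler), 0.110 = at its stop, fully out. Stays where it is left; about 1.5 N of rail friction plus light damping. This is the empty tray. Starts 50 to 110 mm out.
- full_tray_lip (a point): Midpoint of the top edge of the tray's upright front lip, a plate 112 mm wide (y) and 6 mm thick (x, 3 mm either side of this point); top edge 58 mm above the bench. Behind it (+x) lies an open finger well 52 mm long, 112 mm wide, floor 30 mm below the lip's top, ended by a 12 mm high rib; the rack bed is behind the rib. In front is free bench. Tray with the rack of vials.
- empty_tray_lip (a point): Midpoint of the top edge of the tray's upright front lip, a plate 112 mm wide (y) and 6 mm thick (x, 3 mm either side of this point); top edge 58 mm above the bench. Behind it (+x) lies an open finger well 52 mm long, 112 mm wide, floor 30 mm below the lip's top, ended by a 12 mm high rib; the rack bed is behind the rib. In front is free bench. The empty tray (same shape, nothing in it).
- full_tray_bed (a point): Centre of the floor of the tray's rack bed, where the rack stands (floor 28 mm above the bench), 101 mm behind the lip. Axes parallel to sampler's. Tray with the rack of vials.
- full_tray_face: White outer (front, -x) skin, 3 mm thick, of the lip of the tray with the rack of vials; its origin is not on it (it lies 110 mm behind the front face, at bench level).
- full_tray_back: Bare metal inner (back, +x) skin, 3 mm thick, of the same lip, the face a fingertip hooks behind; origin as for full_tray_face.
- empty_tray_face: White outer skin, 3 mm thick, of the lip of the empty tray, the face to push; origin as for full_tray_face.
- empty_tray_back: Bare metal inner skin, 3 mm thick, of that lip; origin as for full_tray_face.
- rack_mid (a point): The rack of vials: grey plastic rack block 76 x 92 x 30 mm (x, y, z) with four 24.5 mm holes, 22 mm deep, in two rows, loose in its tray; this point is its centre. A glass vial stands in each of its holes.
- vial0_mid (a point): Glass vial with aluminium cap, 22.4 mm diameter, 46 mm tall, standing loose in the rack, top 82 mm above the bench; this point is its centre.
- vial1_mid (a point): Glass vial with aluminium cap, 22.4 mm diameter, 46 mm tall, standing loose in the rack, top 82 mm above the bench; this point is its centre.
- vial2_mid (a point): Glass vial with aluminium cap, 22.4 mm diameter, 46 mm tall, standing loose in the rack, top 82 mm above the bench; this point is its centre.
- vial3_mid (a point): Glass vial with aluminium cap, 22.4 mm diameter, 46 mm tall, standing loose in the rack, top 82 mm above the bench; this point is its centre.
- beaker_mid (a point): Bystander: glass beaker, 70 mm diameter, 90 mm high, loose on the bench; its centre.
- bottle_mid (a point): Bystander: amber glass bottle, 70 mm diameter, 150 mm high, loose on the bench; its centre.
- carton_mid (a point): Bystander: cardboard carton 90 x 120 x 50 mm, loose on the bench; its centre.

How it is judged:
On the way, in this order (a step that is already met when the one before it is completed fails the run):
1. the empty tray is pushed fully home (within 6 mm) while the other is not yet drawn out (value of joint empty_tray below 0.006 m and value of joint full_tray below 0.05 m), for 0.2 s.
2. the tray with the vials is drawn out to its stop (within 8 mm) (value of joint full_tray above 0.102 m), for 0.2 s.
At the end, for the whole second after the job is handed in: The empty tray is home (within 6 mm), the tray with the vials is out at its stop (within 8 mm of 110 mm), both at rest; the rack stands level in its tray's bed (within 15 mm) and the four vials stand upright in the rack (value of joint empty_tray below 0.006 m and value of joint full_tray above 0.102 m and velocity of joint full_tray between -0.005 and 0.005 m/s and velocity of joint empty_tray between -0.005 and 0.005 m/s and not (horizontal distance between rack_mid and full_tray_bed above 0.015 m or z of rack_mid in the frame of full_tray_bed above 0.025 m or angle between rack_mid's own z axis and vertical above 0.15 rad) and not (angle between any of vial0_mid, vial1_mid, vial2_mid, vial3_mid's own z axis and vertical above 0.35 rad or z of any of vial0_mid, vial1_mid, vial2_mid, vial3_mid in the frame of rack_mid above 0.026 m)); the robot touches nothing.
It fails at once if a lip is pinched: fingers press on both its outer and its inner face (over 1.5 N each) ((contact force between the fingers and full_tray_face above 1.5 N and contact force between the fingers and full_tray_back above 1.5 N) or (contact force between the fingers and empty_tray_face above 1.5 N and contact force between the fingers and empty_tray_back above 1.5 N)).
It fails at once if a rack leaves its tray or is lifted (10 mm) or tipped (horizontal distance between rack_mid and full_tray_bed above 0.015 m or z of rack_mid in the frame of full_tray_bed above 0.025 m or angle between rack_mid's own z axis and vertical above 0.15 rad).
It fails at once if a vial is lifted by more than 10 mm or tipped (angle between any of vial0_mid, vial1_mid, vial2_mid, vial3_mid's own z axis and vertical above 0.35 rad or z of any of vial0_mid, vial1_mid, vial2_mid, vial3_mid in the frame of rack_mid above 0.026 m).
It fails at once if fingers press on a rack or a vial (over 2 N) (contact force between the fingers and rack above 2 N or contact force between the fingers and vial0 above 2 N or contact force between the fingers and vial1 above 2 N or contact force between the fingers and vial2 above 2 N or contact force between the fingers and vial3 above 2 N).
It fails at once if the beaker, bottle or carton is moved by more than 20 mm (distance of any of beaker_mid, bottle_mid, carton_mid from where it was at the start of the episode above 0.02 m).
It also fails if it takes over 45 s, if anything falls off the work surface, if the arm or the gripper's body presses on something with over 40 N, if the wrist force passes 120 N, or if a joint passes its speed limit or range.

## Robot

A 7-joint arm with a two-finger parallel gripper is mounted at the origin on the work surface. World frame = base frame: x ahead of the robot, y to its left, z up, the work surface at z = 0. Lengths are in m, angles in rad, forces in N, time in s.
With the tool pointing down it reaches from about 0.4 to 0.85 m from the base axis. Payload 10.4 kg.
Tool frame: the origin (TCP) lies midway between the tips of the shut fingers; the grasp point (between the pads) lies 19 mm behind it; z points along the fingers, y is the line along which they close (so a half turn about z gives the same grasp; the last joint's range is limited). The gripper opens to 87 mm and grips with 3 to 60 N. Pads are 19 mm wide; open, the fingers measure 117 mm over their backs; the gripper's body (75 mm by 190 mm) begins 51 mm behind the grasp point.
Start: joints at [1.327, 0.332, -0.065, 1.46, 0.022, 1.35, -0.088], TCP at [0.137, -0.61, 0.223] pointing down, gripper open.
Joint ranges: [-2.6, 2.6], [-0.5, 2.12], [-1.47, 1.34], [0.16, 2.42], [-1.27, 4.41], [0.06, 2.06], [-2.6, 2.6]. Speed limits (rad/s): [2.22, 2.22, 2.79, 2.79, 3.14, 3.14, 3.14].

## Interface

Orientations are given as a unit quaternion [x, y, z, w].
In Python, from bench import r gives the robot as it stands.
- The arm moves only by the tool arm_command, never from a script. Its arguments are lists of equal length, an entry for each row: "xyz": the shift along the world's x, y, z in m, a list of three; "rot": the turn, a rotation vector about the world's x, y, z in rad, a list of three. In form: {"xyz": [[tx, ty, tz], ...], "rot": [[ax, ay, az], ...]}. A call has 1 to 20 rows; each row is the pose to reach, as a shift and turn from the pose commanded when the call began; what a row does not reach only later rows make up. A row lasts 1/12 s, in which the tool goes at most 41.7 mm and 7.16 degrees, less where a joint would pass 70% of its speed; a pose out of reach is approached as far as the arm can. A call with a gripper value outside its range is refused whole. "grip" is the opening, from 0 (shut) to 1 (fully open), set as the call begins (left out, the last holds). The fingers move at their own pace and stop on an object; "squeeze" is the grip in N (left out, the last holds). Time passes only in rows, so rows that repeat a pose let the fingers close. It gives the time, the measured TCP pose, the force, the opening and the grip force at its end, in the units of the state.
- r.read_state(): the state, without advancing time (a new reading comes with each control period).
- r.camera(name): name is "scene" or "top" or "wrist"; returns the picture (384x512x3 uint8, red, green, blue); there is no depth.
- r.camera_model(name): a dict with "fx", "fy", "cx", "cy" (pixels), "T" (4x4, takes a point from camera to world coordinates). Camera axes: x right, y up, looking along -z (the intrinsics and any distortion apply to the point x, -y, -z); pixel columns grow to the right and rows downward; lengths in m; the calibration is good to about 2 mm. A picture is of the moment at which its call begins: read the wrist's pose just before it. camera_model takes no time and is no camera call; for the wrist camera it gives the pose at the moment of the call.
- r.close_job(): hands the job in; it is judged then, once.
Trained networks look in the newest picture that a camera, given by its name, has taken for a name from the list of things; names that differ only in an ending like _2 or _b are one class to them, and where a whole thing is asked for, a point or a joint stands for the part that bears it (a point fixed in the world has none). Each returns a list of dicts, best first, with "conf" (0 to 1); they miss things now and then, are a little off and sometimes report something else, mostly with a low value. They report only what shows in the picture. A call takes as long as a camera call.
- r.look_for(label, camera): "at" ([x, y, z] in m, in the coordinates of the camera as it stood for that picture, good to about 4 mm: the middle of the surface that is visible of it).
- r.spot_point(label, camera): "at" ([x, y, z] in m, in the coordinates of the camera as it stood for that picture, good to about 4 mm: a listed point, or the origin of a listed thing).
The state is a dict: "time": time; "joint_positions": joint angles; "joint_vel": joint speeds; "joint_torque": joint torques, N m; "ee_pos": TCP position; "eef_rot": TCP orientation; "ft_force": force on the tool from outside, world axes, zero at the start; "torque": the same for the moment, N m; "width": finger opening in m; "grip_force": force on a finger pad.
Only numpy, scipy, OpenCV 4.12 (cv2) and the standard library are available. Lean on these libraries where they do the work, as an engineer would, in place of code of your own. Each camera call takes 0.05 s, during which the arm holds its last target. There are 200 camera calls.

## Working session

There is one attempt and no reset: what is moved stays moved. The work goes in short steps, Python scripts to look and compute and a tool call to move; the robot and the scene stay as the last step left them, time stands still between calls to the robot, and variables do not carry over. Pictures are saved under pics/ and viewed, at most 10 in all, crops included, and the job is handed in when it is done.

Besides the shell and the picture viewer there is one more tool, called after "Emit:" as name(argument=value, ...) on one line, values as JSON. arm_command: Moves the arm, as the interface text tells. Its arguments: {"type":"object","properties":{"xyz":{"type":"array"},"rot":{"type":"array"},"grip":{"type":"number"},"squeeze":{"type":"number"}},"required":["xyz","rot"]}

```bash
mkdir -p pics
cat > h.py <<'E'
from bench import r
import numpy as np, cv2
def w(cam,p):
    T=np.array(r.camera_model(cam)["T"]); return (T@np.append(p,1))[:3]
E
python3 - <<'E'
from h import *
for c in ("scene","top"):
    im=r.camera(c); cv2.imwrite(f"pics/{c}0.png",im[:,:,::-1])
    for n in ["sampler","full_tray_lip","empty_tray_lip","full_tray_bed","rack_mid","beaker_mid","bottle_mid","carton_mid"]:
        for d in r.spot_point(n,c)[:2]: print(c,n,round(d["conf"],2),w(c,d["at"]).round(4))
    for n in ["full_tray_face","empty_tray_face"]:
        for d in r.look_for(n,c)[:2]: print(c,n,round(d["conf"],2),w(c,d["at"]).round(4))
s=r.read_state(); print(s["time"],s["ee_pos"],s["eef_rot"],s["width"])
E
```

```text
scene sampler 0.66 [ 0.7514 -0.0085 -0.0024]
scene full_tray_lip 0.76 [0.6612 0.0825 0.0567]
scene empty_tray_lip 0.63 [0.7737 0.0312 0.0586]
scene empty_tray_lip 0.56 [ 0.5237 -0.0211  0.0559]
scene full_tray_bed 0.9 [0.7604 0.0566 0.034 ]
scene full_tray_bed 0.26 [0.7746 0.0308 0.0563]
scene rack_mid 0.75 [0.7628 0.0572 0.0387]
scene beaker_mid 0.55 [0.4362 0.3794 0.045 ]
scene bottle_mid 0.82 [0.5421 0.3608 0.0742]
scene carton_mid 0.72 [ 0.5911 -0.3869  0.025 ]
scene carton_mid 0.45 [0.6622 0.0795 0.057 ]
scene empty_tray_face 0.57 [0.7782 0.0342 0.0743]
top sampler 0.76 [ 0.7538 -0.0057  0.001 ]
top sampler 0.43 [0.7656 0.0575 0.0409]
top full_tray_lip 0.83 [0.6688 0.0812 0.0583]
top full_tray_lip 0.2 [0.7869 0.0783 0.0588]
top empty_tray_lip 0.7 [ 0.5318 -0.0164  0.0583]
top full_tray_bed 0.62 [0.7654 0.0569 0.0261]
top beaker_mid 0.83 [0.4342 0.3816 0.0463]
top bottle_mid 0.65 [0.5423 0.3698 0.0788]
top carton_mid 0.93 [ 0.5953 -0.3857  0.0233]
top carton_mid 0.74 [0.7754 0.0299 0.0602]
top full_tray_face 0.46 [0.662  0.0831 0.0485]
1.1 [ 0.13691604 -0.60985155  0.22258681] [9.93912986e-01 1.10167923e-01 3.93212194e-05 5.58529089e-05] 0.08673620706915702
```

View pics/scene0.png

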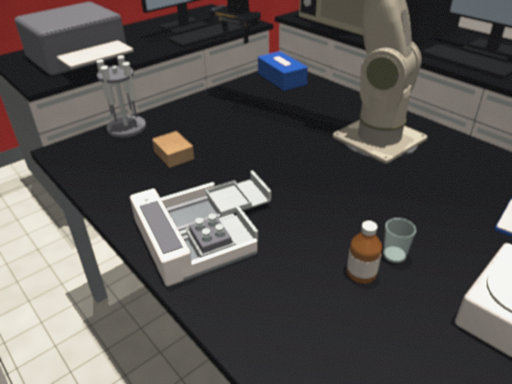

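View pics/top0.png

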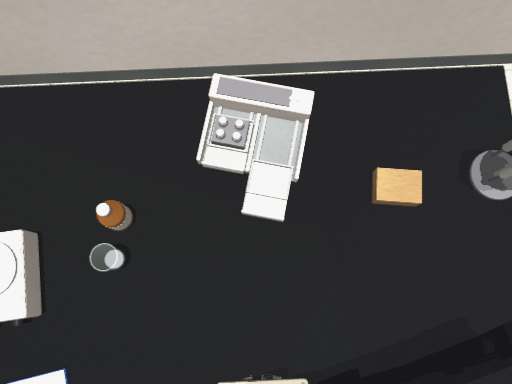

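The scene view shows the sampler with its empty tray out, at about (255,190), and the vial rack at (210,235). In the top view the empty lip runs from about (243,213) to (286,218), the full lip is near (223,165), and the rack is at (231,131). I'll fit the yaw by overlaying the sampler model on the picture.

```bash
cat > ov.py <<'E'
from h import *
def proj(cam,P):
    m=r.camera_model(cam); T=np.linalg.inv(np.array(m["T"])); c=(T[:3,:3]@np.atleast_2d(P).T).T+T[:3,3]
    return np.c_[m["fx"]*c[:,0]/-c[:,2]+m["cx"], m["fy"]*-c[:,1]/-c[:,2]+m["cy"]]
def model(x,y,yaw,q):
    R=lambda a:np.array([[np.cos(yaw),-np.sin(yaw)],[np.sin(yaw),np.cos(yaw)]])@np.array(a)+[x,y]
    L=[]
    L.append([np.r_[R(a),0.085 if a[0]>.1 else 0.0] for a in [(.12,.14),(.12,-.14)]])
    for s,qq in((1,0),(-1,q)):
        L.append([np.r_[R((X-qq,s*.065+d)),.058] for X,d in [(-.11,.056),(-.11,-.056),(-.104,-.056),(-.104,.056),(-.11,.056)]])
    L.append([np.r_[R((X,Y)),0.0] for X,Y in [(-.12,.14),(-.12,-.14)]])
    return L
E
python3 - <<'E'
from ov import *
m=r.camera_model("top"); print(np.array(m["T"]).round(3), {k:v for k,v in m.items() if k!="T"})
rows=[]
for yaw in (-10,-13.5):
    im=cv2.imread("pics/top0.png")[60:235,185:325]; im=cv2.resize(im,None,fx=2.8*1,fy=2.8,interpolation=cv2.INTER_CUBIC)
    for l in model(.753,-.007,np.radians(yaw),.108):
        p=(proj("top",np.array(l))-[185,60]+.5)*2.8
        cv2.polylines(im,[p.astype(int)],False,(0,0,255),1)
    rows.append(im)
cv2.imwrite("pics/ov1.png",np.hstack(rows))
E
```

```text
[[-0.044  0.978 -0.204  0.351]
 [-0.999 -0.044  0.005  0.004]
 [-0.004  0.204  0.979  1.23 ]
 [ 0.     0.     0.     1.   ]] {'fx': 455.0932655446182, 'fy': 455.0932655446182, 'cx': 254.20017210991853, 'cy': 190.66823009250234}
```

View pics/ov1.png

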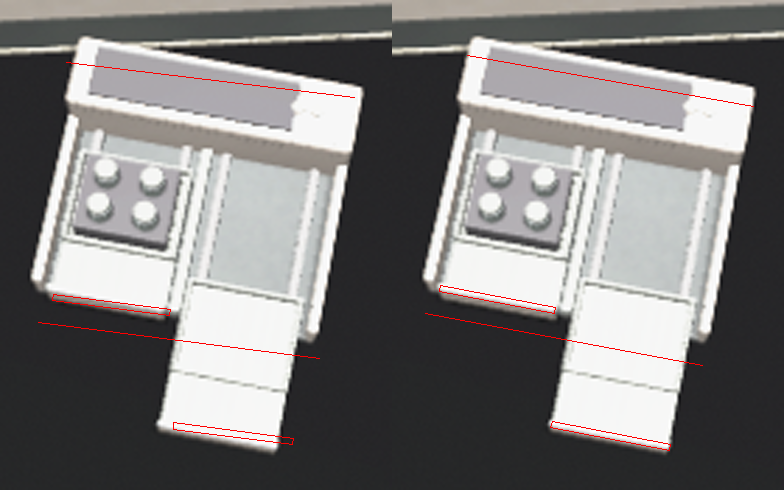

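The overlay on the right (yaw −13.5°, origin (0.753, −0.007), tray 0.108 out) matches both lips. I'll shut the fingers, turn the tool to the tray's yaw and move to a point in front of the empty lip.

Emit:
arm_command(xyz=[[0.243, 0.26, 0], [0.243, 0.26, 0], [0.243, 0.26, 0], [0.243, 0.26, 0], [0.243, 0.26, 0], [0.243, 0.26, 0], [0.243, 0.26, 0], [0.243, 0.26, 0], [0.243, 0.26, 0], [0.243, 0.26, 0], [0.334, 0.604, 0], [0.334, 0.604, 0], [0.334, 0.604, 0], [0.334, 0.604, 0], [0.334, 0.604, 0], [0.334, 0.604, 0], [0.334, 0.604, 0], [0.334, 0.604, 0], [0.334, 0.604, 0], [0.334, 0.604, 0]], rot=[[0, 0, -0.2], [0, 0, -0.2], [0, 0, -0.2], [0, 0, -0.2], [0, 0, -0.2], [0, 0, -0.2], [0, 0, -0.2], [0, 0, -0.2], [0, 0, -0.2], [0, 0, -0.2], [0, 0, -0.456], [0, 0, -0.456], [0, 0, -0.456], [0, 0, -0.456], [0, 0, -0.456], [0, 0, -0.456], [0, 0, -0.456], [0, 0, -0.456], [0, 0, -0.456], [0, 0, -0.456]], grip=0)

```text
time: 2.77
ee_pos: [0.4718, 0.0003, 0.2231]
eef_rot: [0.994, -0.113, 0.001, -0.001]
ft_force: [0.0, 0.2, 0.2]
width: 0.0003
grip_force: 0.0
```

Run:
```python
from h import *
T=np.array(r.camera_model("wrist")["T"]); im=r.camera("wrist"); cv2.imwrite("pics/w1.png",im[:,:,::-1])
for n in ["sampler","full_tray_lip","empty_tray_lip","full_tray_bed","rack_mid"]:
    for d in r.spot_point(n,"wrist")[:2]: print(n,round(d["conf"],2),w("wrist",d["at"]).round(4))
s=r.read_state(); print(s["time"],s["ee_pos"],s["eef_rot"],s["ft_force"])
```

```text
empty_tray_lip 0.61 [ 0.5261 -0.0323  0.0604]
3.0667 [ 0.47074127 -0.00748501  0.22251112] [ 9.92938998e-01 -1.18625856e-01 -6.85610223e-05  2.18853172e-04] [ 0.04472956  0.02569177 -0.1771567 ]
```

View pics/w1.png

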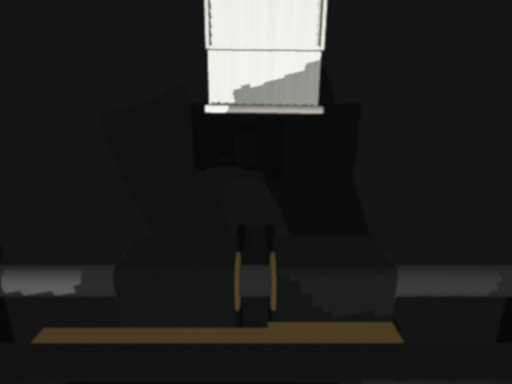

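The wrist view shows the empty lip running from (205,107) to (323,110), centred on the fingers at column 257 and almost level. I'll intersect those corners with z = 0.058.

Run:
```python
from h import *
m=r.camera_model("wrist");T=np.array(m["T"]); P=[]
for u,v in [(205,105),(323,107.5)]:
    d=T[:3,:3]@np.array([(u-m["cx"])/m["fx"],-(v-m["cy"])/m["fy"],-1]); P.append(T[:3,3]+d*(.058-T[2,3])/d[2])
P=np.array(P);print(P.round(4),P.mean(0).round(4),np.linalg.norm(P[0]-P[1]),np.degrees(np.arctan2(*(P[0]-P[1])[[1,0]]))-90)
```

```text
[[ 0.5453  0.0227  0.058 ]
 [ 0.5167 -0.0857  0.058 ]] [ 0.531  -0.0315  0.058 ] 0.11212572249994121 -14.776159928241725
```

Emit:
arm_command(xyz=[[0.01, -0.012, -0.04], [0.01, -0.012, -0.08], [0.01, -0.012, -0.12], [0.01, -0.012, -0.15], [0.01, -0.012, -0.181], [0.01, -0.012, -0.181], [0.025, -0.016, -0.181], [0.039, -0.019, -0.181], [0.049, -0.022, -0.181], [0.059, -0.025, -0.181], [0.068, -0.027, -0.181], [0.078, -0.03, -0.181], [0.088, -0.032, -0.181], [0.097, -0.035, -0.181], [0.107, -0.037, -0.181], [0.117, -0.04, -0.181], [0.126, -0.042, -0.181]], rot=[[0, 0, 0], [0, 0, 0], [0, 0, 0], [0, 0, 0], [0, 0, 0], [0, 0, 0], [0, 0, 0], [0, 0, 0], [0, 0, 0], [0, 0, 0], [0, 0, 0], [0, 0, 0], [0, 0, 0], [0, 0, 0], [0, 0, 0], [0, 0, 0], [0, 0, 0]])

```text
time: 4.48
ee_pos: [0.5978, -0.0486, 0.0425]
eef_rot: [0.993, -0.118, 0.0, 0.0]
ft_force: [-1.9, 0.7, 1.4]
width: 0.0004
grip_force: 1.2
```

Emit:
arm_command(xyz=[[0.006, -0.0015, 0], [0.012, -0.003, 0], [0.017, -0.004, 0], [0.02, -0.005, 0], [0.023, -0.006, 0], [0.023, -0.006, 0]], rot=[[0, 0, 0], [0, 0, 0], [0, 0, 0], [0, 0, 0], [0, 0, 0], [0, 0, 0]])

```text
time: 4.98
ee_pos: [0.619, -0.0535, 0.0413]
eef_rot: [0.993, -0.117, -0.001, 0.0]
ft_force: [-6.0, 0.0, 4.0]
width: 0.0002
grip_force: 3.1
```

Emit:
arm_command(xyz=[[0.003, -0.001, 0], [0.003, -0.001, 0], [0.006, -0.0015, 0], [0.006, -0.0015, 0], [0.006, -0.0015, 0]], rot=[[0, 0, 0], [0, 0, 0], [0, 0, 0], [0, 0, 0], [0, 0, 0]])

```text
time: 5.4
ee_pos: [0.6193, -0.0535, 0.0409]
eef_rot: [0.993, -0.117, -0.007, 0.001]
ft_force: [-34.5, 3.7, 25.3]
width: 0.0007
grip_force: 17.8
```

The tray is hard against its stop. I'll back straight off, rise and move in front of the other tray.

Emit:
arm_command(xyz=[[-0.02, 0.005, 0], [-0.05, 0.013, 0], [-0.05, 0.013, 0.04], [-0.05, 0.013, 0.08], [-0.05, 0.013, 0.12], [-0.05, 0.013, 0.16], [-0.05, 0.013, 0.18], [-0.04, 0.05, 0.18], [-0.03, 0.09, 0.18], [-0.026, 0.13, 0.18], [-0.026, 0.145, 0.18], [-0.026, 0.145, 0.18], [-0.026, 0.145, 0.18], [-0.026, 0.145, 0.18]], rot=[[0, 0, 0], [0, 0, 0], [0, 0, 0], [0, 0, 0], [0, 0, 0], [0, 0, 0], [0, 0, 0], [0, 0, 0], [0, 0, 0], [0, 0, 0], [0, 0, 0], [0, 0, 0], [0, 0, 0], [0, 0, 0]])

```text
time: 6.57
ee_pos: [0.6001, 0.0885, 0.2215]
eef_rot: [0.993, -0.118, 0.0, 0.0]
ft_force: [0.1, -0.4, -0.0]
width: -0.0002
grip_force: 0.0
```

Run:
```python
from h import *
im=r.camera("wrist"); cv2.imwrite("pics/w2.png",im[:,:,::-1])
for n in ["full_tray_lip","empty_tray_lip","full_tray_bed","rack_mid"]:
    for d in r.spot_point(n,"wrist")[:2]: print(n,round(d["conf"],2),w("wrist",d["at"]).round(4))
s=r.read_state(); print(s["time"],s["ee_pos"],s["eef_rot"],s["ft_force"])
```

```text
full_tray_lip 0.82 [0.6637 0.0768 0.061 ]
empty_tray_lip 0.88 [ 0.637  -0.0465  0.062 ]
6.8167 [0.60006478 0.08847642 0.22161355] [ 9.92989954e-01 -1.18198579e-01  9.05506117e-05  1.98294452e-04] [-0.30899847 -0.26864704 -0.04733027]
```

View pics/w2.png

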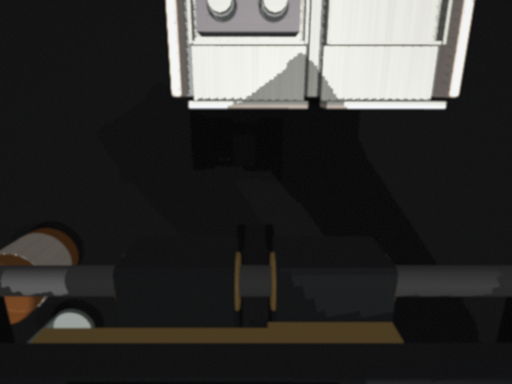

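Both lips now sit on the same row (about 104), so the empty tray is home. The full lip spans columns 190–308, with clear well behind it in rows 45–100. Next I'll lower the shut fingertips into the well, 25 mm behind the lip.

Emit:
arm_command(xyz=[[0.04, -0.009, 0], [0.08, -0.018, 0], [0.087, -0.019, 0], [0.087, -0.019, 0], [0.087, -0.019, -0.04], [0.087, -0.019, -0.08], [0.087, -0.019, -0.12], [0.087, -0.019, -0.14], [0.087, -0.019, -0.16], [0.087, -0.019, -0.175], [0.087, -0.019, -0.182], [0.087, -0.019, -0.182]], rot=[[0, 0, 0], [0, 0, 0], [0, 0, 0], [0, 0, 0], [0, 0, 0], [0, 0, 0], [0, 0, 0], [0, 0, 0], [0, 0, 0], [0, 0, 0], [0, 0, 0], [0, 0, 0]])

```text
time: 7.82
ee_pos: [0.686, 0.0705, 0.0385]
eef_rot: [0.993, -0.117, -0.001, 0.0]
ft_force: [-0.4, -0.1, 0.2]
width: 0.0003
grip_force: 0.0
```

Emit:
arm_command(xyz=[[-0.004, 0.001, 0], [-0.008, 0.002, 0], [-0.012, 0.003, 0], [-0.015, 0.0038, 0], [-0.018, 0.0045, 0], [-0.022, 0.0055, 0], [-0.026, 0.0065, 0], [-0.031, 0.0078, 0], [-0.036, 0.009, 0], [-0.041, 0.0103, 0], [-0.046, 0.0116, 0], [-0.051, 0.0129, 0], [-0.056, 0.0141, 0], [-0.061, 0.0154, 0], [-0.066, 0.0167, 0], [-0.071, 0.018, 0], [-0.076, 0.0192, 0], [-0.08, 0.0202, 0], [-0.083, 0.021, 0], [-0.085, 0.0215, 0]], rot=[[0, 0, 0], [0, 0, 0], [0, 0, 0], [0, 0, 0], [0, 0, 0], [0, 0, 0], [0, 0, 0], [0, 0, 0], [0, 0, 0], [0, 0, 0], [0, 0, 0], [0, 0, 0], [0, 0, 0], [0, 0, 0], [0, 0, 0], [0, 0, 0], [0, 0, 0], [0, 0, 0], [0, 0, 0], [0, 0, 0]])

```text
time: 9.48
ee_pos: [0.6014, 0.0923, 0.0395]
eef_rot: [0.993, -0.117, -0.0, 0.0]
ft_force: [1.1, -1.0, -1.2]
width: 0.0007
grip_force: 0.8
```

Emit:
arm_command(xyz=[[-0.003, 0.0008, 0], [-0.007, 0.0018, 0], [-0.012, 0.003, 0], [-0.017, 0.0043, 0], [-0.021, 0.0053, 0], [-0.024, 0.006, 0], [-0.027, 0.0068, 0], [-0.029, 0.0073, 0], [-0.031, 0.0078, 0], [-0.033, 0.0083, 0], [-0.035, 0.0088, 0], [-0.035, 0.0088, 0]], rot=[[0, 0, 0], [0, 0, 0], [0, 0, 0], [0, 0, 0], [0, 0, 0], [0, 0, 0], [0, 0, 0], [0, 0, 0], [0, 0, 0], [0, 0, 0], [0, 0, 0], [0, 0, 0]])

```text
time: 10.48
ee_pos: [0.5718, 0.0997, 0.0402]
eef_rot: [0.993, -0.118, 0.005, -0.001]
ft_force: [24.6, -1.9, -18.8]
width: 0.0005
grip_force: 12.0
```

It has reached the stop. I'll ease off the lip, rise straight up, then check.

Emit:
arm_command(xyz=[[0.006, -0.0015, 0], [0.012, -0.003, 0], [0.018, -0.0045, 0], [0.018, -0.0045, 0.005], [0.018, -0.0045, 0.03], [0.018, -0.0045, 0.07], [0.018, -0.0045, 0.11], [0.018, -0.0045, 0.15], [0.018, -0.0045, 0.18], [-0.02, 0.005, 0.18], [-0.06, 0.015, 0.18], [-0.07, 0.017, 0.18], [-0.07, 0.017, 0.18], [-0.07, 0.017, 0.18]], rot=[[0, 0, 0], [0, 0, 0], [0, 0, 0], [0, 0, 0], [0, 0, 0], [0, 0, 0], [0, 0, 0], [0, 0, 0], [0, 0, 0], [0, 0, 0], [0, 0, 0], [0, 0, 0], [0, 0, 0], [0, 0, 0]])

```text
time: 11.65
ee_pos: [0.4967, 0.118, 0.2202]
eef_rot: [0.993, -0.117, 0.001, 0.0]
ft_force: [0.4, -0.5, -0.3]
width: 0.0005
grip_force: 0.0
```

Run:
```python
from ov import *
for c in ("top","scene"):
    im=r.camera(c); cv2.imwrite(f"pics/{c}1.png",im[:,:,::-1])
    for n in ["full_tray_lip","empty_tray_lip","full_tray_bed","rack_mid"]:
        for d in r.spot_point(n,c)[:1]: print(c,n,round(d["conf"],2),w(c,d["at"]).round(4))
im=cv2.imread("pics/scene1.png")[160:300,110:310]; cv2.imwrite("pics/s1c.png",cv2.resize(im,None,fx=3.5,fy=3.5,interpolation=cv2.INTER_CUBIC))
s=r.read_state(); print(s["time"],s["ee_pos"],s["ft_force"])
```

```text
top full_tray_lip 0.66 [0.5595 0.1081 0.059 ]
top empty_tray_lip 0.85 [ 0.6362 -0.0437  0.0593]
top full_tray_bed 0.79 [0.6616 0.0866 0.0266]
top rack_mid 0.92 [0.6582 0.0813 0.0394]
scene full_tray_lip 0.55 [0.5568 0.1106 0.0599]
scene empty_tray_lip 0.93 [ 0.6284 -0.0485  0.0588]
scene full_tray_bed 0.86 [0.6555 0.0827 0.0284]
scene rack_mid 0.65 [0.6564 0.08   0.0414]
12.15 [0.49701846 0.11795526 0.21940548] [ 0.08979724  0.62157763 -0.59847153]
```

View pics/s1c.png

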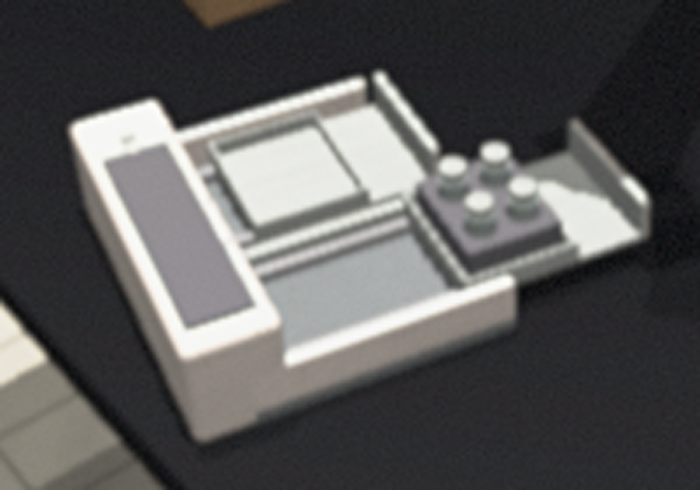

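View pics/top1.png

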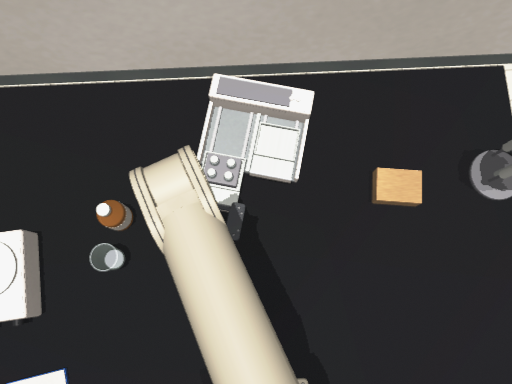

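The pictures show the empty tray home and the full tray about 0.11 m out. The rack is level with its four vials upright (scene crop, around (490,200)), and the beaker, bottle and carton are where they were. I'm handing in the job.

```bash
python3 -c "
from bench import r
print(r.close_job())"
```

```text
the job is handed in; nothing more can be done
None
```

I pushed the empty tray home to its stop and drew the vial tray out about 110 mm to its stop; the vials were upright, nothing else had moved, and the job is handed in, though no verdict came back.

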